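# Turn the hook out on the walnut puppet arm

## Task

The walnut puppet forearm has its red mitten showing and the next scene needs its brass hook. Lift the double-ended insert out of the walnut forearm, turn it end for end, and set it down (do not drop it) in the same trough, lying flat and straight with its collar back on the wrist tongue and the hook pointing out; then let go. Leave the pale forearm's insert as it is.

Things in the scene. Friction and masses are not known exactly. Their poses are not given: they have to be found in the camera images.
- walnut_arm: Dark forearm fixed on a board. +x: elbow to wrist = out (away from the robot and to its right), z up. Origin on the counter under the collar's place. Open-topped trough x -92 to -30 mm: floor 30 mm above the counter, cheeks 34 mm apart, tops at 52 mm. The floor goes on as a bare tongue 22 mm wide to x +25 mm for the collar. Behind the trough: round arm, to x -217 mm, 61 mm high. A pale twin lies by it.
- walnut_insert: Loose, about 90 g, 146 mm long, balanced at its mid collar: dark wood block 30 long (x), 38 wide (y, grip across this), 26 mm high. Origin: centre of the collar's underside, z up; +x to the brass hook end, -x to the red mitten end, both 22 mm wide, 14 mm high at most. At first it lies in the walnut trough, underside 30 mm above the counter, hook inside it, mitten out (its +x against the arm's +x).
- hook_tip (a point): End of the walnut insert's brass hook, on the insert's axis 75 mm from the collar's middle and 8 mm above its underside.
- pale_insert: Bystander: the same insert, same size and axes, but with a pale wood collar, lying in the identical pale wood forearm, roughly parallel, about 15 cm to one side, its hook already out. To be left alone.
Mind the look-alikes: they are no part of the job. Leave any blue look-alike of the walnut_insert alone.

How it is judged:
On the way:
1. the walnut insert is lifted clear of its trough (z of walnut_insert in the frame of walnut_arm above 0.055 m), for 0.1 s.
At the end, for the whole second after the job is handed in: The walnut insert is at rest, flat (7 degrees) and straight (11 degrees) in the walnut trough, underside 25 to 36 mm above the counter, collar within 15 mm lengthwise and 12 mm sideways of its place, hook tip out at least 55 mm beyond that place (x of walnut_insert in the frame of walnut_arm between -0.015 and 0.015 m and y of walnut_insert in the frame of walnut_arm between -0.012 and 0.012 m and z of walnut_insert in the frame of walnut_arm between 0.025 and 0.036 m and x of hook_tip in the frame of walnut_arm above 0.055 m and angle between the x axis of walnut_insert and the x axis of walnut_arm, either way round below 0.2 rad and angle between walnut_insert's own z axis and vertical below 0.12 rad and linear speed of walnut_insert below 0.02 m/s); the robot touches nothing.
It fails at once if the pale forearm's insert is moved more than 15 mm (distance of pale_insert from where it was at the start of the episode above 0.015 m).
It fails at once if the walnut insert is dropped: out of the fingers with its underside more than 52 mm above the counter (z of walnut_insert in the frame of walnut_arm above 0.052 m and contact force between walnut_insert and the fingers below 0.02 N).
It also fails if it takes over 42 s, if anything falls off the work surface, if the arm or the gripper's body presses on something with over 40 N, if the wrist force passes 120 N, or if a joint passes its speed limit or range.

## Robot

A 7-joint arm with a two-finger parallel gripper is mounted at the origin on the work surface. World frame = base frame: x ahead of the robot, y to its left, z up, the work surface at z = 0. Lengths are in m, angles in rad, forces in N, time in s.
With the tool pointing down it reaches from about 0.4 to 0.875 m from the base axis. Payload 19.3 kg.
Tool frame: the origin (TCP) lies on the front face of the gripper's body, between the roots of the fingers; the fingertips stand 73 mm ahead of it and the grasp point (between the pads) lies 54 mm ahead of it; z points along the fingers, y is the direction in which the jaws open and shut (so a half turn about z gives the same grasp; the last joint's range is limited). The gripper opens to 85 mm and grips with 20 to 120 N. Pads are 22 mm wide; open, the fingers measure 114 mm over their backs; the gripper's body (76 mm by 85 mm) begins 54 mm behind the grasp point. The pads swing forward as they close: fully open they stand 13 mm farther back than shut.
Start: joints at [1.038, 0.521, -0.036, 1.599, 0.021, 1.021, -0.113], TCP at [0.279, -0.559, 0.304] pointing down, gripper open.
Joint ranges: [-2.91, 2.91], [-0.3, 2.13], [-1.5, 1.42], [0.17, 2.43], [-1.26, 4.41], [0.16, 1.93], [-2.52, 2.52]. Speed limits (rad/s): [1.89, 1.89, 2.39, 2.39, 3.01, 3.01, 3.01].

## Interface

Orientations are given as [roll, pitch, yaw] about the fixed x, y, z axes, in that order (R = Rz(yaw) Ry(pitch) Rx(roll)).
In Python, from workcell import bot gives the robot as it stands.
- The arm moves only by the shell command python3 -m crank 'ROWS' [OPENING] [FORCE]. ROWS is a JSON object of lists of equal length, an entry for each row: "travel": the shift along the world's x, y, z in cm, a list of three; "rot": the turn, a rotation vector about the world's x, y, z in degrees, a list of three. A call has 1 to 8 rows; each row is the pose to reach, as a shift and turn from the pose commanded when the call began; what a row does not reach only later rows make up. A row lasts 1/10 s, in which the tool goes at most 50 mm and 8.59 degrees, less where a joint would pass 70% of its speed; a pose out of reach is approached as far as the arm can. A call with a gripper value outside its range is refused whole. OPENING is the opening, from -1 (shut) to 1 (fully open), so that 0 is half open, set as the call begins (- or left out, the last holds). The fingers move at their own pace and stop on an object; FORCE is the grip in N (left out, the last holds). Time passes only in rows, so rows that repeat a pose let the fingers close. It gives the time, the measured TCP pose, the force and the opening at its end, in the units of the state.
- bot.observe(): the state, without advancing time (a new reading comes with each control period).
- bot.grab_frame(name): name is "scene" or "top" or "wrist"; returns the picture (480x640x3 uint8, red, green, blue); there is no depth.
- bot.camera_model(name): a dict with "fx", "fy", "cx", "cy" (pixels), "R" (3x3) and "t" (3): a world point X has camera coordinates R X + t. Camera axes: x right, y down, z forward; pixel columns grow to the right and rows downward; lengths in m; the calibration is good to about 2 mm. A picture is of the moment at which its call begins: read the wrist's pose just before it. camera_model takes no time and is no camera call; for the wrist camera it gives the pose at the moment of the call.
- bot.job_done(): hands the job in, once; it reports no verdict.
Trained networks look in the newest picture that a camera, given by its name, has taken for a name from the list of things; names that differ only in an ending like _2 or _b are one class to them, and where a whole thing is asked for, a point or a joint stands for the part that bears it (a point fixed in the world has none). Each returns a list of dicts, best first, with "conf" (0 to 1); they miss things now and then, are a little off and sometimes report something else, mostly with a low value. They report only what shows in the picture. A call takes as long as a camera call. They do not tell look-alikes from the thing itself.
- bot.silhouettes(camera, thing): "pixels" (480x640 bool, what is visible of it) and "box" ([centre column, centre row, width, height] in pixels, round what is visible of it).
The state is a dict: "clock": time; "qpos": joint angles; "qd": joint speeds; "joint_efforts": joint torques, N m; "position": TCP position; "tool_rot": TCP orientation; "force": force on the tool from outside, world axes, zero at the start; "moment": the same for the moment, N m; "grip_width": finger opening in m.
Only numpy, scipy, OpenCV 4.12 (cv2) and the standard library are available. Lean on these libraries where they do the work, as an engineer would, in place of code of your own. Each camera call takes 0.05 s, during which the arm holds its last target.

## Working session

There is one attempt and no reset: what is moved stays moved. The work goes in short steps, Python scripts to look and compute and a shell command to move; the robot and the scene stay as the last step left them, time stands still between calls to the robot, and variables do not carry over. Pictures are saved under pics/ and viewed, and the job is handed in when it is done.

```bash
mkdir -p pics; python3 - <<'E'
from workcell import bot
import cv2,numpy as np
s=bot.observe();print({k:np.round(v,3).tolist() for k,v in s.items()})
for n in ["scene","top"]:
    im=bot.grab_frame(n);cv2.imwrite(f"pics/{n}0.png",im[:,:,::-1])
    for t in ["walnut_insert","walnut_arm","pale_insert"]:
        for d in bot.silhouettes(n,t)[:4]: print(n,t,round(d["conf"],2),np.round(d["box"]))
    c=bot.camera_model(n);print({k:np.round(v,3).tolist() for k,v in c.items()})
E
```

```text
{'clock': 0.0, 'qpos': [1.038, 0.522, -0.036, 1.6, 0.021, 1.021, -0.113], 'qd': [-0.0, 0.0, 0.0, -0.0, 0.001, -0.0, 0.0], 'joint_efforts': [-0.0, -92.708, 1.98, -36.992, 0.018, 0.008, -0.0], 'position': [0.279, -0.559, 0.303], 'tool_rot': [-3.14, 0.0, 0.463], 'force': [0.036, 0.728, -0.169], 'moment': [0.001, -0.029, -0.024], 'grip_width': 0.086}
scene walnut_insert 0.77 [314. 394. 114.  95.]
scene walnut_insert 0.69 [198. 258. 119.  41.]
scene walnut_insert 0.61 [340. 221.  56.  92.]
scene walnut_arm 0.96 [382. 173.  90. 133.]
scene pale_insert 0.6 [453. 350.  38. 126.]
{'fx': 587.303, 'fy': 587.303, 'cx': 322.271, 'cy': 245.248, 'R': [[0.387, 0.922, -0.016], [0.743, -0.322, -0.587], [-0.546, 0.215, -0.81]], 't': [-0.131, -0.371, 1.025]}
top walnut_insert 0.81 [439. 342. 119.  32.]
top walnut_insert 0.8 [386. 183.  67.  94.]
top walnut_insert 0.62 [303. 323.  91.  87.]
top walnut_arm 0.77 [239. 382. 157. 144.]
{'fx': 544.716, 'fy': 544.716, 'cx': 318.611, 'cy': 246.61, 'R': [[-0.027, -0.999, -0.017], [-0.995, 0.029, -0.097], [0.098, 0.014, -0.995]], 't': [-0.033, 0.568, 0.689]}
```

View pics/scene0.png

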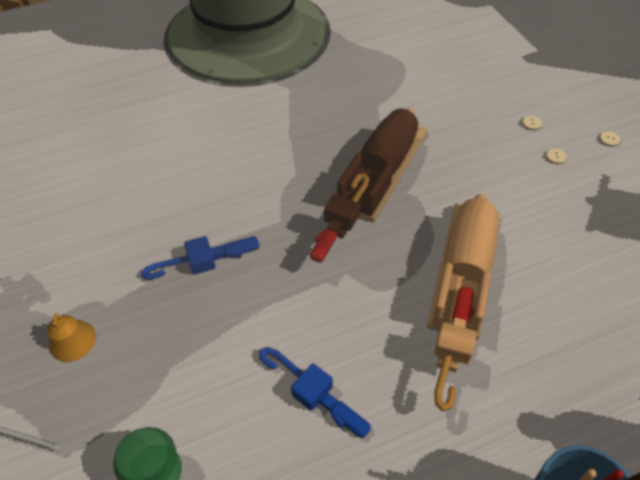

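View pics/top0.png

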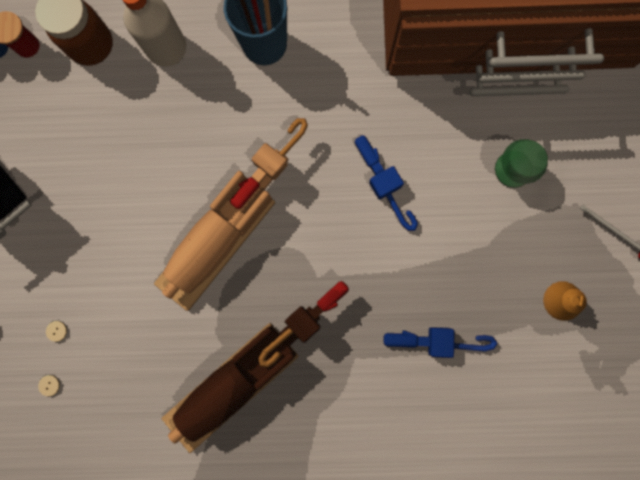

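Top view: the walnut collar is at about (303,323) with its mitten tip at about (344,288), upper right. The pale insert's collar is at (270,160). The two blue ones are look-alikes. Next I'll measure the walnut collar.

```bash
cat > h.py <<'E'
import numpy as np,cv2
from workcell import bot
def ray(c,uv,z):
    R=np.array(c["R"]);t=np.array(c["t"]);d=R.T@np.array([(uv[0]-c["cx"])/c["fx"],(uv[1]-c["cy"])/c["fy"],1]);o=-R.T@t
    return o+d*(z-o[2])/d[2]
def proj(c,P):
    X=np.atleast_2d(P)@np.array(c["R"]).T+np.array(c["t"]);return np.c_[c["fx"]*X[:,0]/X[:,2]+c["cx"],c["fy"]*X[:,1]/X[:,2]+c["cy"]]
E
python3 - <<'E'
from h import *
from scipy.optimize import minimize
for n,roi in [("top",(290,270,360,350)),("scene",(295,180,360,270))]:
    c=bot.camera_model(n);im=cv2.imread(f"pics/{n}0.png")
    x0,y0,x1,y1=roi
    b,g,r=[im[:,:,i].astype(int) for i in range(3)]
    m=(r>110)&(g<60)&(b<60);m2=np.zeros_like(m);m2[y0:y1,x0:x1]=m[y0:y1,x0:x1]
    v,u=np.nonzero(m2);print(n,"red",u.mean(),v.mean(),len(u),ray(c,(u.mean(),v.mean()),.037).round(4))
    for uv in ([(303,322)] if n=="top" else [(343,208)]): print(ray(c,uv,.056).round(4))
    cr=im[y0-60:y1+10,x0-60:x1+60];cv2.imwrite(f"pics/crop_{n}.png",cv2.resize(cr,None,fx=4,fy=4,interpolation=2)[:600,:800])
    print(n,"crop origin",x0-60,y0-60)
E
```

```text
top red 331.26748971193416 293.679012345679 243 [ 0.5045 -0.0638  0.037 ]
[ 0.4702 -0.0274  0.056 ]
top crop origin 230 210
scene red 324.2332361516035 244.5801749271137 343 [ 0.4999 -0.0644  0.037 ]
[ 0.471  -0.0271  0.056 ]
scene crop origin 235 120
```

```bash
python3 - <<'E'
import cv2
a=cv2.imread("pics/top0.png")[270:370,235:368];cv2.imwrite("pics/ct.png",cv2.resize(a,None,fx=6,fy=6,interpolation=2))
a=cv2.imread("pics/scene0.png")[170:270,290:423];cv2.imwrite("pics/cs.png",cv2.resize(a,None,fx=6,fy=6,interpolation=2))
E
```

```text
(no output)
```

View pics/ct.png

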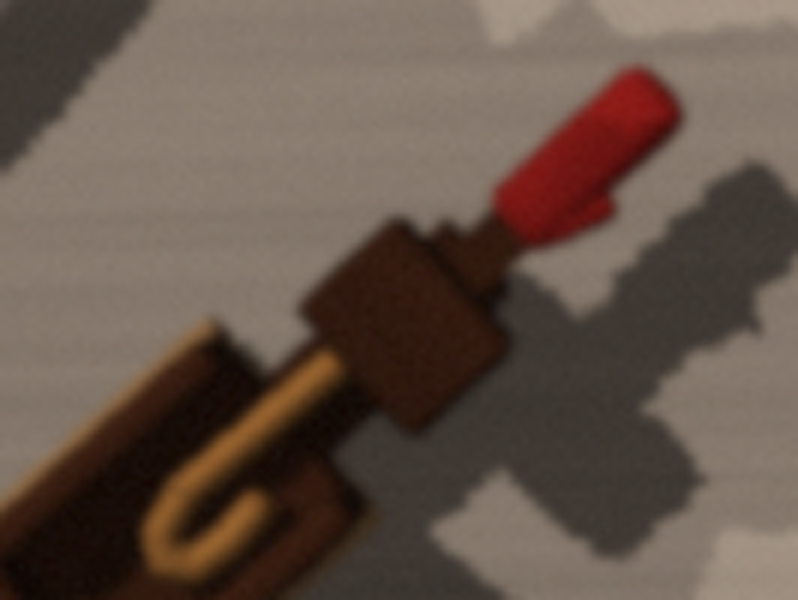

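View pics/cs.png

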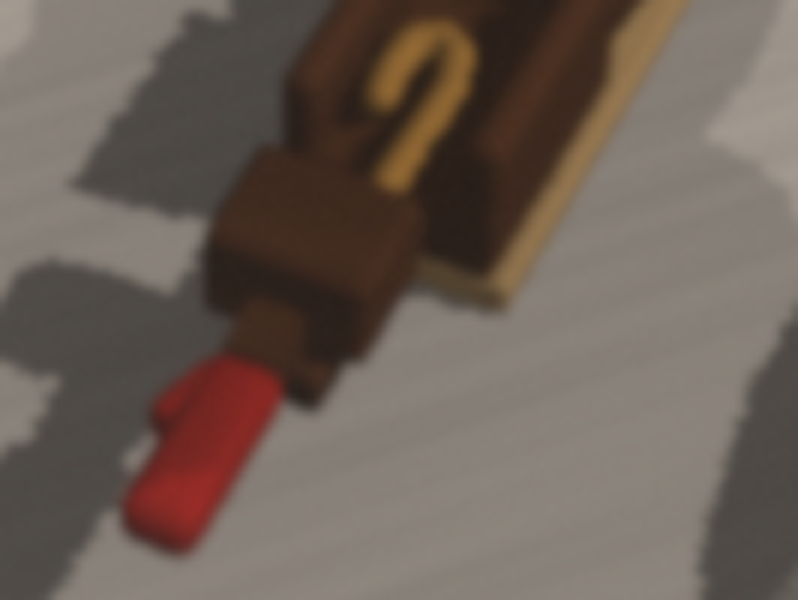

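```bash
python3 - <<'E'
from h import *
from scipy.optimize import least_squares
ct=bot.camera_model("top");cs=bot.camera_model("scene")
T=np.array([(400,222),(302,308),(415,428),(508,342)])/6+[235,270]
S=np.array([(425,205),(265,150),(210,240),(360,290)])/6+[290,170]
def box(p,z=.056):
    c,s=np.cos(p[2]),np.sin(p[2]);L=np.array([[15,19],[-15,19],[-15,-19],[15,-19]])/1000
    return np.c_[L@np.array([[c,s],[-s,c]])+p[:2],np.full(4,z)]
# T order: front-left, back-left, back-right, front-right (out direction frame)
def f(p): return (proj(ct,box(p))-T).ravel()
r=least_squares(f,[.47,-.027,-.8]);print("top",r.x,np.degrees(r.x[2]),r.fun.round(1))
Ss=np.array([S[0],S[1],S[2],S[3]])
best=None
for k in range(4):
    for d in (1,-1):
        q=np.roll(S[::d],k,axis=0);rr=least_squares(lambda p:(proj(cs,box(p))-q).ravel(),r.x)
        if best is None or rr.cost<best.cost:best=rr
print("scene",best.x,best.fun.round(1))
p=r.x
M=lambda uv,z:(lambda P:np.array([[np.cos(p[2]),np.sin(p[2])],[-np.sin(p[2]),np.cos(p[2])]])@(P[:2]-p[:2])*1000)(ray(ct,np.array(uv)/6+[235,270],z)).round(1)
print("tongue end",M((445,225),.03),M((502,300),.03))
print("cheek ends",M((212,325),.052),M((330,455),.052),M((365,500),.052))
print("hook base",M((340,360),.038),"mitten tip",M((665,85),.037))
E
```

```text
top [ 0.46756687 -0.02695559 -0.85499389] -48.98754141460998 [-0.4 -2.4 -1.8 -0.3 -0.1  2.4  2.2  0.2]
scene [ 0.46881909 -0.02687925 -4.0052875 ] [-0.3 -1.8 -2.  -0.   1.4  2.4  0.9 -0.7]
tongue end [18.9 10.1] [ 17.1 -10.1]
cheek ends [-30.2  27.4] [-30.1  -9.1] [-30.9 -20.9]
hook base [-16.5   4. ] mitten tip [74.1  0. ]
```

```bash
python3 - <<'E'
from h import *
ct=bot.camera_model("top")
import cv2
a=cv2.imread("pics/top0.png")[275:455,150:350];cv2.imwrite("pics/ct2.png",cv2.resize(a,None,fx=3.3,fy=3.3,interpolation=2))
im=cv2.imread("pics/top0.png")
r=(im[:,:,2]>110)&(im[:,:,1]<60)&(im[:,:,0]<60);r[:270]=0;r[350:]=0;r[:,:290]=0
v,u=np.nonzero(r);P=np.array([ray(ct,q,.037)[:2] for q in zip(u,v)]);P-=P.mean(0)
d=np.linalg.svd(P)[2][0] if 0 else np.linalg.eigh(P.T@P)[1][:,1];print("mitten axis",np.degrees(np.arctan(d[1]/d[0])))
E
```

```text
mitten axis -51.54859661047056
```

View pics/ct2.png

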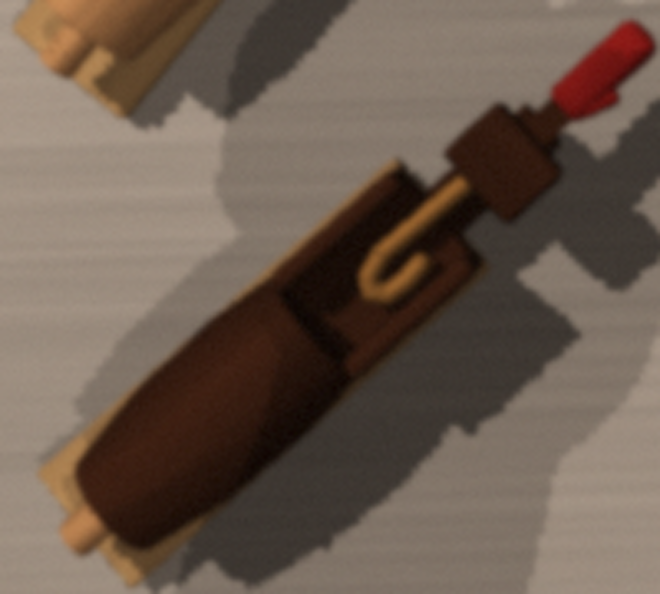

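```bash
python3 - <<'E'
from h import *
ct=bot.camera_model("top");g=lambda u,v,z:ray(ct,np.array([u,v])/3.3+[150,275],z)
A=[g(40,468,.008),g(398,160,.008),g(135,583,.008),g(485,262,.008)]
for a,b in((0,1),(2,3)):
    d=A[b]-A[a];print(np.degrees(np.arctan2(d[1],d[0])),np.linalg.norm(d))
m0=(A[0]+A[2])/2;m1=(A[1]+A[3])/2;d=m1-m0;y=np.arctan2(d[1],d[0]);print("axis",np.degrees(y),m1)
R=np.array([[np.cos(y),np.sin(y)],[-np.sin(y),np.cos(y)]])
print("collar rel board front mid",R@(np.array([.4682,-.0269])-m1[:2])*1000, R@(g(650,28,.037)[:2]-m1[:2])*1000,"width",np.linalg.norm(A[0]-A[2]))
# walls
for uv in [(398,165),(462,240)]:print("cheek",R@(g(*uv,.052)[:2]-m1[:2])*1000)
E
```

```text
-50.931888506245976 0.18717350774630886
-49.32745863923512 0.1868335158177093
axis -50.130402875692965 [0.44673586 0.00099277 0.008     ]
collar rel board front mid [35.16727528 -1.40661059] [110.58286628  -0.73296044] width 0.05906452549740243
cheek [ 3.63521748 23.85538698]
cheek [  3.40301744 -13.39787225]
```

```bash
python3 -m crank '{"travel":[[1.5,4.5,0],[3,8.5,0],[4.5,12.5,0],[6,16.5,0],[7.5,21,0],[9,25,0],[10.5,29.5,0],[12,34,0]],"rot":[[0,0,-6],[0,0,-12],[0,0,-18],[0,0,-25],[0,0,-32],[0,0,-39],[0,0,-46],[0,0,-53]]}' 1 40
```

```text
clock: 1.2
position: [0.3979, -0.2228, 0.3041]
tool_rot: [-3.141, -0.001, -0.453]
force: [0.8, 0.3, -0.2]
grip_width: 0.0856
```

```bash
python3 -m crank '{"travel":[[1.5,4,-1],[3,8,-2],[4.5,12,-4],[6,16,-6],[6.9,19.2,-8],[6.9,19.2,-10],[6.9,19.2,-10],[6.9,19.2,-10]],"rot":[[0,0,-4],[0,0,-8],[0,0,-12],[0,0,-16],[0,0,-20],[0,0,-23.5],[0,0,-23.5],[0,0,-23.5]]}'
python3 - <<'E'
from h import *
s=bot.observe();print(s["qpos"],s["position"],s["tool_rot"])
c=bot.camera_model("wrist");im=bot.grab_frame("wrist");cv2.imwrite("pics/w1.png",im[:,:,::-1])
np.save("w1.npy",c,allow_pickle=True)
y=np.radians(-50);C=np.array([[np.cos(y),np.sin(y)],[-np.sin(y),np.cos(y)]])
L=np.array([[15,19],[-15,19],[-15,-19],[15,-19]])/1000@C+[.468,-.027]
p=proj(c,np.c_[L,np.full(4,.056)]);print(p)
o=im[:,:,::-1].copy();cv2.polylines(o,[p.round().astype(np.int32)],True,(0,255,0),1);cv2.imwrite("pics/w1o.png",o)
E
```

```text
clock: 2.0
position: [0.4665, -0.033, 0.2043]
tool_rot: [3.141, 0.0, -0.857]
force: [-0.6, -1.0, 0.4]
grip_width: 0.0853
[-0.0890448   0.42893829  0.04169925  2.0962425  -0.0293936   0.61744648
 -2.45448502] [ 0.46646132 -0.0330162   0.2042695 ] [ 3.14099849e+00  5.44573460e-05 -8.56546619e-01]
[[287.5974661  232.41505716]
 [288.25850752 272.95529218]
 [341.67406359 273.71417342]
 [343.06810725 233.23804201]]
```

View pics/w1o.png

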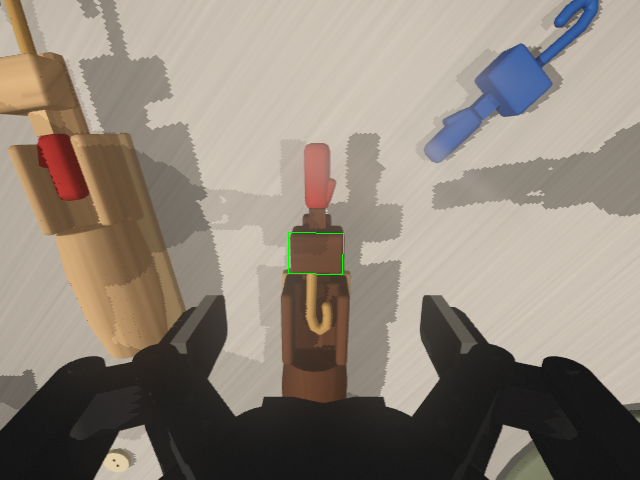

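The wrist view shows the predicted collar outline (288–343, 232–274) lying on the real collar, and the jaws straddle it squarely. Going down.

```bash
python3 -m crank '{"travel":[[0.1,-0.1,-2],[0.1,-0.1,-4],[0.1,-0.1,-6],[0.1,-0.1,-7],[0.1,-0.1,-8],[0.1,-0.1,-8],[0.1,-0.1,-8]],"rot":[[0,0,0],[0,0,0],[0,0,0],[0,0,0],[0,0,0],[0,0,0],[0,0,0]]}'
python3 - <<'E'
from h import *
s=bot.observe();print(s["qpos"],s["position"],s["tool_rot"],s["force"])
c=bot.camera_model("wrist");im=bot.grab_frame("wrist")[:,:,::-1].copy();cv2.imwrite("pics/w2.png",im)
E
```

```text
clock: 2.75
position: [0.4678, -0.0338, 0.1244]
tool_rot: [-3.141, -0.0, -0.858]
force: [-0.1, 0.1, 0.2]
grip_width: 0.0852
[-0.07484839  0.58301217  0.02675535  2.13449466 -0.03579849  0.42398137
 -2.44885694] [ 0.4677646  -0.03376939  0.1244316 ] [-3.14119294e+00 -3.15445576e-04 -8.58173172e-01] [-0.10704156  0.11369367  0.16681244]
```

View pics/w2.png

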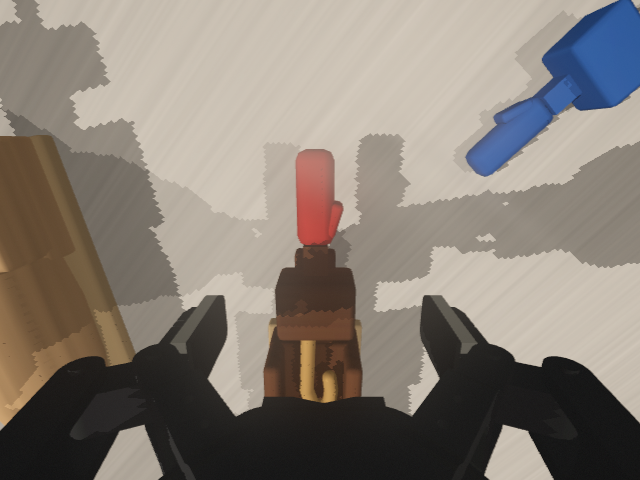

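```bash
python3 -m crank '{"travel":[[0.1,0.5,-0.6],[0.1,0.5,-1.2],[0.1,0.5,-1.8],[0.1,0.5,-2.4],[0.1,0.5,-2.4],[0.1,0.5,-2.4]],"rot":[[0,0,0],[0,0,0],[0,0,0],[0,0,0],[0,0,0],[0,0,0]]}'
python3 - <<'E'
from h import *
s=bot.observe();print(s["qpos"],s["position"],s["tool_rot"],s["force"])
c=bot.camera_model("wrist");im=bot.grab_frame("wrist")[:,:,::-1].copy();cv2.imwrite("pics/w3.png",im)
E
```

```text
clock: 3.4
position: [0.4684, -0.0287, 0.0997]
tool_rot: [3.141, 0.0, -0.858]
force: [-0.3, 0.3, -0.0]
grip_width: 0.0857
[-0.08539442  0.63462019  0.02646366  2.1392422  -0.04349404  0.36873998
 -2.45244771] [ 0.46841274 -0.02867215  0.09969556] [ 3.14116523e+00  3.04315027e-04 -8.58151895e-01] [-0.25235266  0.26383674 -0.03615967]
```

View pics/w3.png

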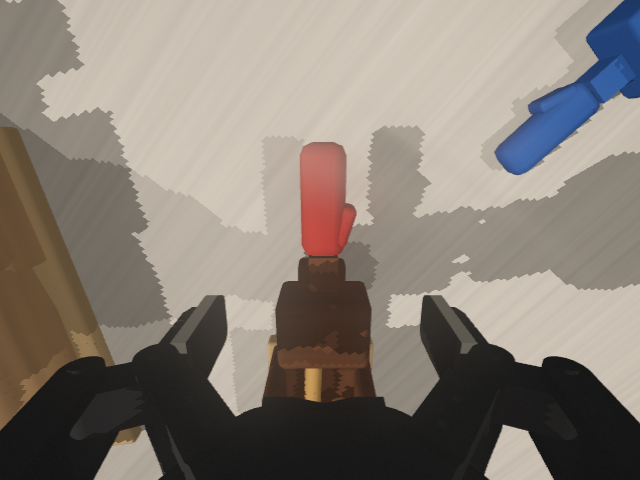

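The collar (276–371) is now centred between the jaws, so I'll close.

```bash
python3 -m crank '{"travel":[[0,0,0],[0,0,0],[0,0,0],[0,0,0],[0,0,0],[0,0,0]],"rot":[[0,0,0],[0,0,0],[0,0,0],[0,0,0],[0,0,0],[0,0,0]]}' -1 50
```

```text
clock: 4.05
position: [0.4686, -0.0286, 0.1002]
tool_rot: [-3.141, -0.0, -0.858]
force: [-0.8, 0.3, 7.0]
grip_width: 0.0375
```

```bash
python3 -m crank '{"travel":[[0,0,0.5],[0,0,1.5],[0,0,3],[0,0,5],[0,0,7],[0,0,9],[0,0,10],[0,0,10]],"rot":[[0,0,0],[0,0,0],[0,0,0],[0,0,0],[0,0,0],[0,0,0],[0,0,0],[0,0,0]]}'
python3 - <<'E'
from h import *
s=bot.observe();print(s["qpos"],s["position"],s["tool_rot"],s["force"])
im=bot.grab_frame("wrist")[:,:,::-1].copy();cv2.imwrite("pics/w4.png",im)
E
```

```text
clock: 4.85
position: [0.469, -0.0286, 0.2012]
tool_rot: [-3.14, -0.001, -0.858]
force: [-0.3, 0.7, -1.3]
grip_width: 0.0371
[-0.10656391  0.43658983  0.05269356  2.09516422 -0.03905959  0.60821297
 -2.45564637] [ 0.46902308 -0.02857366  0.20124607] [-3.13957123e+00 -1.49653642e-03 -8.58050702e-01] [-0.30471825  0.66842281 -1.31429414]
```

View pics/w4.png

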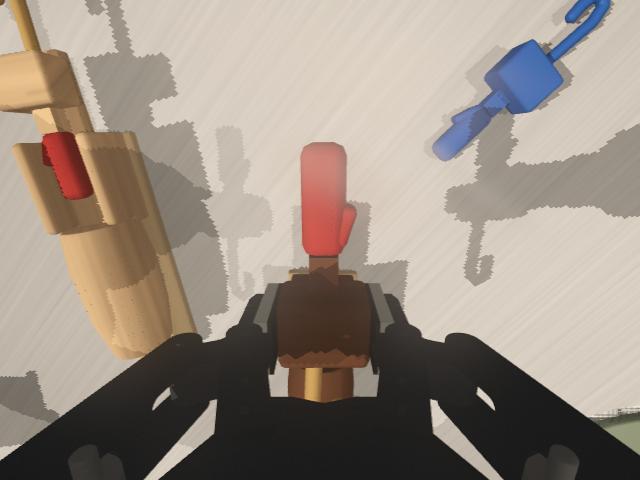

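The insert is held square and clear of the trough. Turning half a turn (+z).

```bash
python3 -m crank '{"travel":[[0,0,0],[0,0,0],[0,0,0],[0,0,0],[0,0,0],[0,0,0],[0,0,0],[0,0,0]],"rot":[[0,0,4],[0,0,11],[0,0,19],[0,0,27],[0,0,35],[0,0,43],[0,0,51],[0,0,59]]}'
```

```text
clock: 5.7
position: [0.4681, -0.0285, 0.1989]
tool_rot: [-3.141, 0.002, 0.178]
force: [-0.1, -0.4, -0.9]
grip_width: 0.0376
```

```bash
python3 -m crank '{"travel":[[0,0,0],[0,0,0],[0,0,0],[0,0,0],[0,0,0],[0,0,0],[0,0,0],[0,0,0]],"rot":[[0,0,8],[0,0,16],[0,0,24],[0,0,32],[0,0,40],[0,0,48],[0,0,56],[0,0,64]]}'
```

```text
clock: 6.5
position: [0.4681, -0.0284, 0.1989]
tool_rot: [-3.14, -0.0, 1.295]
force: [-0.3, -0.6, -0.6]
grip_width: 0.0374
```

```bash
python3 -m crank '{"travel":[[0,0,0],[0,0,0],[0,0,0],[0,0,0],[0,0,0],[0,0,0],[0,0,0],[0,0,0]],"rot":[[0,0,8],[0,0,16],[0,0,24],[0,0,32],[0,0,40],[0,0,48],[0,0,54],[0,0,57]]}'
python3 -m crank '{"travel":[[0,0,0],[0,0,0]],"rot":[[0,0,0],[0,0,0]]}'
python3 - <<'E'
from h import *
s=bot.observe();print(s["qpos"],s["position"],s["tool_rot"],np.degrees(s["tool_rot"][2]))
cv2.imwrite("pics/w5.png",bot.grab_frame("wrist")[:,:,::-1])
cv2.imwrite("pics/t5.png",bot.grab_frame("top")[:,:,::-1])
E
```

```text
clock: 7.3
position: [0.4681, -0.0285, 0.1989]
tool_rot: [-3.141, -0.002, 2.288]
force: [0.4, 0.2, -0.9]
grip_width: 0.0375
clock: 7.5
position: [0.4682, -0.0285, 0.1993]
tool_rot: [-3.141, -0.001, 2.282]
force: [0.4, -0.5, -0.9]
grip_width: 0.0372
[ 0.52179846  0.53629078 -0.7672746   2.06522222  0.54531989  0.75052735
  0.12257805] [ 0.4682429  -0.02852639  0.19927616] [-3.14128726e+00 -1.34238821e-03  2.28170437e+00] 130.73203044862896
```

View pics/w5.png

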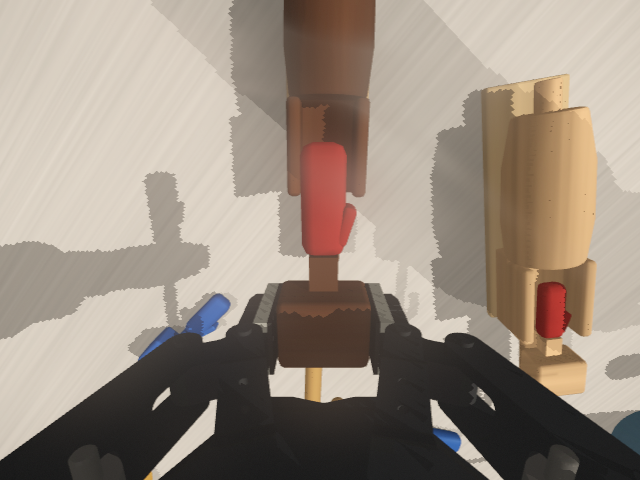

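View pics/t5.png

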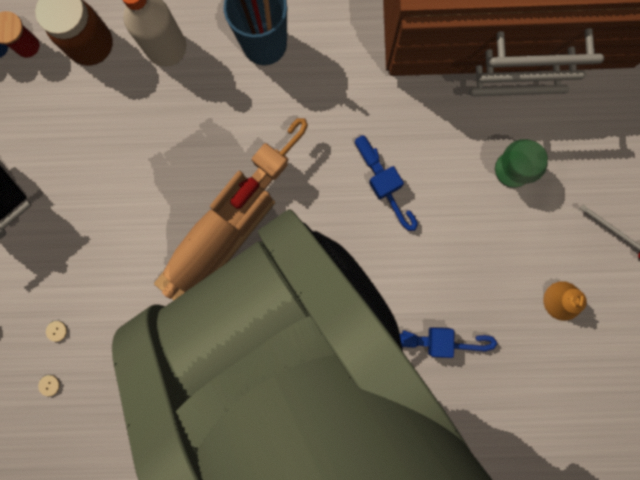

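```bash
python3 - <<'E'
import cv2
a=cv2.imread("pics/w5.png")[70:270,260:400];cv2.imwrite("pics/c5.png",cv2.resize(a,None,fx=3,fy=3,interpolation=2))
E
```

```text
(no output)
```

View pics/c5.png

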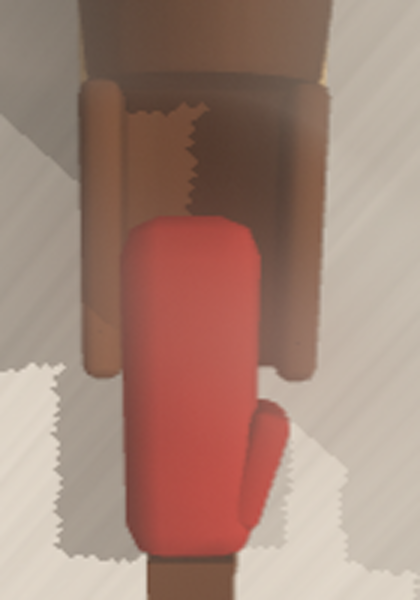

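```bash
python3 - <<'E'
from h import *
c=bot.camera_model("wrist");s=bot.observe();g=lambda u,v,z:ray(c,np.array([u,v])/3+[260,70],z)[:2]
lf,ln,rf,rn=g(80,85,.052),g(83,374,.052),g(328,88,.052),g(317,378,.052)
m0=(lf+rf)/2;m1=(ln+rn)/2;d=m1-m0;y=np.arctan2(d[1],d[0]);print("yaw",np.degrees(y),"widths",np.linalg.norm(lf-rf),np.linalg.norm(ln-rn),"len",np.linalg.norm(d))
# inner edges
for nm,a in(("near inner",(g(122,374,.052),g(278,378,.052))),):print(nm,np.linalg.norm(a[0]-a[1]),(a[0]+a[1])/2)
u=d/np.linalg.norm(d);o=m1+u*.030;print("arm origin est",m1,o,"tcp",s["position"])
R=np.array([[u[0],u[1]],[-u[1],u[0]]])
print("tcp in arm mm",R@(np.array(s["position"])[:2]-o)*1000)
# collar held, top z = tcp-.100+.056
zt=s["position"][2]-.1+.056
cl=[ray(c,q,zt)[:2] for q in((277,367),(371,367),(281,282),(366,282))]
print("collar rear centre in arm",R@((cl[0]+cl[1])/2-o)*1000,np.linalg.norm(cl[0]-cl[1]), "mitten tip",R@(ray(c,(323.5,143),zt-.019)[:2]-o)*1000)
E
```

```text
yaw -49.87420014607306 widths 0.05031433686842928 0.0515136910300215 len 0.0590938872731614
near inner 0.03434968976920669 [0.44567826 0.00059414]
arm origin est [0.4456818 0.0005972] [ 0.46501584 -0.02234174] tcp [ 0.46841499 -0.02849828  0.19959809]
tcp in arm mm [ 6.89812294 -1.36859803]
collar rear centre in arm [22.83246794 -1.39215098] 0.038302938112616675 mitten tip [-64.63355912  -2.53482703]
```

```bash
python3 -m crank '{"travel":[[-0.2,0.5,-1],[-0.2,0.5,-3],[-0.2,0.5,-5],[-0.2,0.5,-6.5],[-0.2,0.5,-7],[-0.2,0.5,-7],[-0.2,0.5,-7]],"rot":[[0,0,-0.6],[0,0,-0.6],[0,0,-0.6],[0,0,-0.6],[0,0,-0.6],[0,0,-0.6],[0,0,-0.6]]}'
python3 - <<'E'
from h import *
s=bot.observe();print(s["position"],s["tool_rot"],np.degrees(s["tool_rot"][2]))
cv2.imwrite("pics/w6.png",bot.grab_frame("wrist")[:,:,::-1])
cv2.imwrite("pics/s6.png",bot.grab_frame("scene")[:,:,::-1])
E
```

```text
clock: 8.3
position: [0.4668, -0.0235, 0.1304]
tool_rot: [3.141, 0.0, 2.273]
force: [-0.4, -0.6, -1.3]
grip_width: 0.037
[ 0.46677357 -0.02350257  0.13042552] [3.14123761e+00 3.62882011e-04 2.27288085e+00] 130.22647986523575
```

View pics/w6.png

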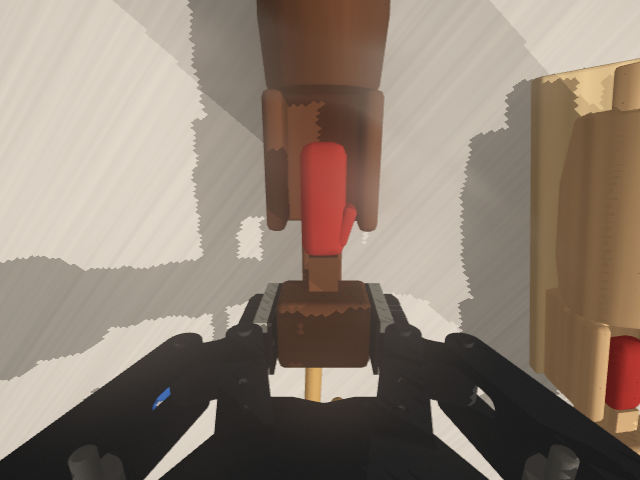

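View pics/s6.png

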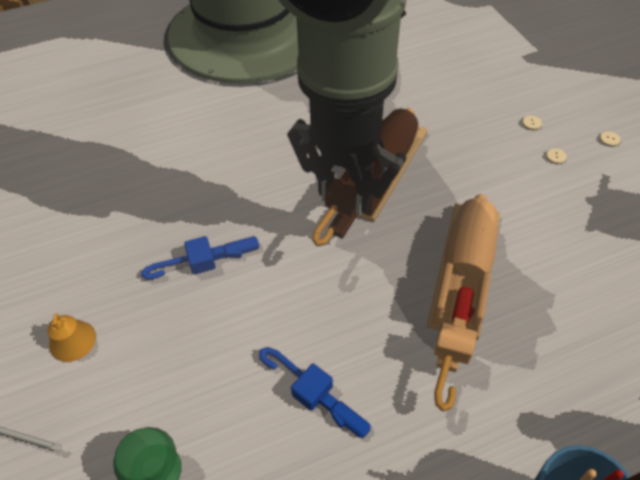

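```bash
python3 - <<'E'
from h import *
c=bot.camera_model("wrist");s=bot.observe();y=np.radians(-49.9);R=np.array([[np.cos(y),np.sin(y)],[-np.sin(y),np.cos(y)]])
P=np.array(s["position"])[:2];f=lambda q,z:(R@(ray(c,q,z)[:2]-P)*1000).round(1)
print("near cheek outer",f((270,228),.052),f((375,228),.052),"far",f((264,90),.052),f((383,93),.052))
zt=s["position"][2]-.044
print("collar front",f((277,367),zt),f((371,367),zt),"back",f((281,282),zt),f((366,282),zt))
E
```

```text
near cheek outer [-33.2 -25.2] [-33.3  23.5] far [-92.1 -25. ] [-91.1  24.1]
collar front [ 16.  -19.3] [16. 19.] back [-21.7 -16.3] [-21.8  15.5]
```

Centred in the trough to within about 1 mm sideways and about 3 mm lengthwise. Setting it down gently.

```bash
python3 -m crank '{"travel":[[-0.1,0.1,-1],[-0.1,0.1,-2],[-0.1,0.1,-2.5],[-0.1,0.1,-2.8],[-0.1,0.1,-2.9],[-0.1,0.1,-2.9]],"rot":[[0,0,0],[0,0,0],[0,0,0],[0,0,0],[0,0,0],[0,0,0]]}'
```

```text
clock: 9.0
position: [0.4655, -0.0225, 0.1008]
tool_rot: [-3.142, -0.0, 2.273]
force: [-0.0, 0.4, -0.3]
grip_width: 0.0373
```

```bash
python3 -m crank '{"travel":[[0,0,-0.1],[0,0,-0.1],[0,0,-0.1]],"rot":[[0,0,0],[0,0,0],[0,0,0]]}'
python3 - <<'E'
from h import *
print(bot.observe()["force"])
cv2.imwrite("pics/w7.png",bot.grab_frame("wrist")[:,:,::-1])
E
```

```text
clock: 9.3
position: [0.4657, -0.0226, 0.1002]
tool_rot: [3.141, 0.0, 2.273]
force: [-1.8, 0.7, 6.6]
grip_width: 0.0369
[-1.76857921  0.68792905  6.58694256]
```

View pics/w7.png

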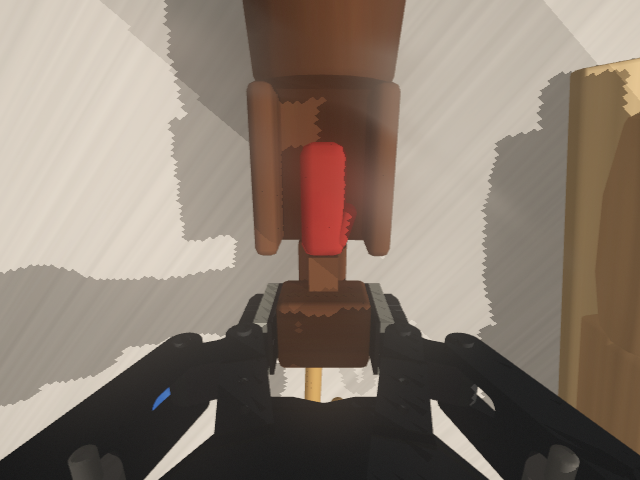

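It's touching down at about 6.6 N, with the mitten lying in the trough and centred. Releasing.

```bash
python3 -m crank '{"travel":[[0,0,0],[0,0,0],[0,0,0],[0,0,0],[0,0,0]],"rot":[[0,0,0],[0,0,0],[0,0,0],[0,0,0],[0,0,0]]}' 1
python3 -m crank '{"travel":[[0,0,0.5],[0,0,1.5],[0,0,3],[0,0,5],[0,0,8],[0,0,11],[0,0,14],[0,0,16]],"rot":[[0,0,0],[0,0,0],[0,0,0],[0,0,0],[0,0,0],[0,0,0],[0,0,0],[0,0,0]]}'
python3 - <<'E'
from h import *
print(bot.observe()["force"])
cv2.imwrite("pics/w8.png",bot.grab_frame("wrist")[:,:,::-1])
cv2.imwrite("pics/s8.png",bot.grab_frame("scene")[:,:,::-1])
E
```

```text
clock: 9.85
position: [0.4656, -0.0226, 0.0999]
tool_rot: [-3.142, -0.0, 2.273]
force: [0.0, 0.4, 0.6]
grip_width: 0.0856
clock: 10.65
position: [0.4656, -0.0224, 0.2625]
tool_rot: [3.14, 0.001, 2.273]
force: [0.0, -0.3, -0.9]
grip_width: 0.0856
[ 0.00232701 -0.27339329 -0.87122087]
```

View pics/w8.png

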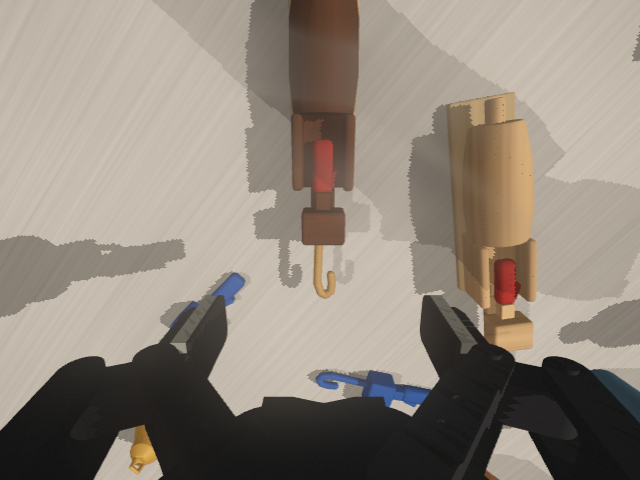

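View pics/s8.png

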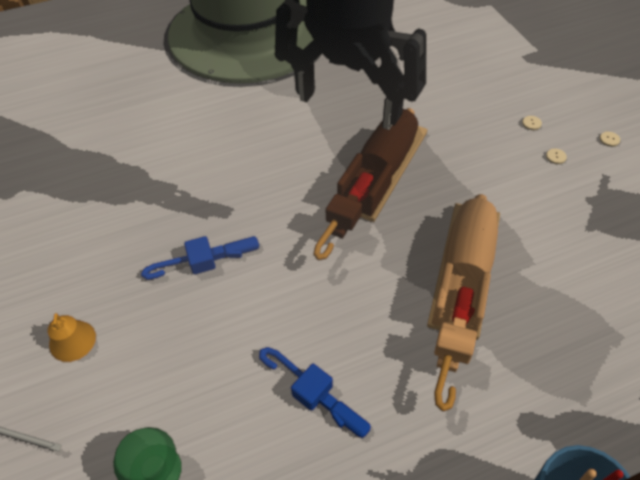

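```bash
python3 - <<'E'
from h import *
c=bot.camera_model("wrist");y=np.radians(-49.9);R=np.array([[np.cos(y),np.sin(y)],[-np.sin(y),np.cos(y)]])
f=lambda q,z:(R@ray(c,q,z)[:2]*1000)
n=(f((297,189),.052)+f((350,189),.052))/2
print("collar near edge rel origin",(f((302,238),.056)+f((344,238),.056))/2-n-[30,0],"back",(f((304,208),.056)+f((343,208),.056))/2-n-[30,0],"hook tip",f((325,298),.038)-n-[30,0])
E
```

```text
collar near edge rel origin [12.21247137 -0.36465658] back [-14.4590891    0.01674183] hook tip [79.60978657  1.7427566 ]
```

The collar is about 1–4 mm from its place, straight and hook out, and the gripper is clear. Handing in.

```bash
python3 - <<'E'
from workcell import bot
s=bot.observe();print(s["clock"],abs(s["qd"]).max() if hasattr(s["qd"],"max") else s["qd"])
print(bot.job_done())
E
```

```text
10.75 0.047142186585852064
the job is handed in; nothing more can be done
None
```

I turned the walnut insert end for end and set it back in its trough with the brass hook pointing out. The job went in at 10.75 s of the 42 s allowed; no verdict is reported.

**What I did:** I gripped the collar across its width, lifted it 10 cm, and turned it 180° in the air. I lowered it until it touched down at about 6.6 N, opened the fingers, and backed straight up by 16 cm.

**Last checks, from the wrist and scene pictures:**
- **Position:** the collar is within about 4 mm of its place lengthwise and under 1 mm sideways.
- **Hook:** its end reads about 80 mm out. That is a few millimetres more than the insert's geometry allows, so expect that much error in these figures.
- **Lie:** it looks straight in line with the arm. I judged that it lies flat by eye and from the touchdown height; I did not measure the tilt.
- **Surroundings:** the pale insert and the blue look-alikes show no movement, and the gripper touches nothing.

No check failed. The lengthwise position estimates differed by about 3–5 mm between pictures, well inside the 15 mm tolerance.

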